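# Tip the wide recipe tablet back out of the glare

### The job

Light from the window is glaring on the wide tablet (the one that is wider than tall) on the kitchen counter. Tip its screen back, top edge away from the robot, until it leans halfway between upright and flat (45 degrees), and leave it standing there on its stiff hinge. Leave the tall narrow tablet and the jar as they are.

Things in the scene. Friction and masses are not known exactly. Their poses are not given: they have to be found in the camera images.
- wide_stand: Aluminium stand of the wide tablet, fixed to the counter, left, middle or right, turned up to 18 degrees. Origin on the counter, straight below the hinge axis, midway along the tablet's width. x (level): the way the screen leans back, away from the robot; y: along the hinge; z: up. Hinge axis 40 mm above the origin. Foot plate 8 mm thick, 150 mm along y, x from -60 to +120 mm.
- wide_screen (a joint): Lean of the wide tablet in rad: 0 upright, 1.57 flat on its back (goes -0.15 to 1.4; starts within 0.3 of upright). Slab 250 mm wide, 12 mm thick, reaching from 5 to 175 mm from the hinge axis, faces 6 mm before and behind the axis. Black front with the screen faces the robot, back aluminium. Stiff hinge: stays where left, turns when pushed with 4 to 8 N near the top.
- narrow_edge (a point): Bystander: middle of the top edge (about 0.25 m above the counter) of the tall narrow tablet, 130 mm wide, 210 mm tall, 12 mm thick, on the same kind of stand and stiff hinge, 0.24 to 0.64 m to one side of the wide one. z axis along the slab, away from its hinge.
- jar_center (a point): Bystander: centre of a closed amber glass jar, 66 mm across and 110 mm tall, 0.4 kg, standing loose on the counter in a row with the two tablets, in any order. z axis is up along the jar.
Things that resemble listed ones, but are neither listed nor needed, are in the scene too. Of the things that look like the part that bears jar_center, the largest one is meant.

How it is judged (in metres and radians):
At the end, for the whole second after the job is handed in: The wide tablet's screen leans back 45 degrees from upright, within 10 degrees either way, and is at rest; the narrow tablet's top edge and the jar are within 30 mm of where they were and the jar is upright (value of joint wide_screen between 0.611 and 0.96 rad and velocity of joint wide_screen between -0.05 and 0.05 rad/s and distance of each of narrow_edge, jar_center from where it was at the start of the episode below 0.03 m and angle between jar_center's own z axis and vertical below 0.3 rad); the robot touches nothing.
It fails at once if the narrow tablet's top edge was moved more than 30 mm (distance of narrow_edge from where it was at the start of the episode above 0.03 m).
It fails at once if the jar was moved more than 30 mm or tipped (distance of jar_center from where it was at the start of the episode above 0.03 m or angle between jar_center's own z axis and vertical above 0.3 rad).
It also fails if it takes over 32 s, if anything falls off the work surface, if the arm or the gripper's body presses on something with over 40 N, if the wrist force passes 120 N, or if a joint passes its speed limit or range.

### The arm

A 7-joint arm with a two-finger parallel gripper is mounted at the origin on the work surface. World frame = base frame: x ahead of the robot, y to its left, z up, the work surface at z = 0. Lengths are in mm, angles in rad, forces in N, time in s.
With the tool pointing down it reaches from about 400 to 925 mm from the base axis. Payload 5.6 kg.
Tool frame: the origin (TCP) lies on the centre line of the jaws, within the pads' length; the fingertips stand 22 mm ahead of it and the grasp point (between the pads) lies 3 mm ahead of it; z points along the fingers, y is the direction in which the jaws open and shut (so a half turn about z gives the same grasp; the last joint's range is limited). The gripper opens to 85 mm and grips with 20 to 120 N. Pads are 22 mm wide; open, the fingers measure 114 mm over their backs; the gripper's body (76 mm by 85 mm) begins 54 mm behind the grasp point. The pads swing forward as they close: fully open they stand 13 mm farther back than shut.
Start: joints at [-0.043, 0.468, -0.012, 1.603, 0.006, 1.071, -0.056], TCP at [650.006, -0.042, 253.29] pointing down, gripper open.
Joint ranges: [-2.53, 2.53], [-0.31, 2.02], [-1.57, 1.55], [0.28, 2.44], [-1.29, 4.43], [0.15, 1.84], [-2.92, 2.92]. Speed limits (rad/s): [2.57, 2.57, 3.14, 3.14, 3.14, 3.14, 3.14].

### API

Orientations are given as a unit quaternion [x, y, z, w].
In Python, from workcell import ctrl gives the robot as it stands. The module is installed in compiled form; this text tells all that it offers.
- The arm moves only by the tool play_rows, never from a script. Its argument "steps" is a list that holds one entry, the list of rows, each a list of 4 numbers: the shift along the tool's x, y, z in cm, then the turn about the tool's z in rad. A call has exactly 8 rows; each row shifts and turns the commanded pose from where the row before left it, along the tool's axes as they then stand; what a row does not reach is not made up. A row lasts 1/12 s, in which the tool goes at most 41.7 mm and 7.16 degrees, less where a joint would pass 70% of its speed; a pose out of reach is approached as far as the arm can. A call is refused whole if a number of a shift passes 4.17 or a number of a turn 0.125, either way. A call with a gripper value outside its range is refused whole. "claw" is the closure, from -1 (fully open) to 1 (shut), set as the call begins (left out, the last holds). The fingers move at their own pace and stop on an object; "squeeze" is the grip in N (left out, the last holds). Time passes only in rows, so rows that do not move let the fingers close, or fill a call up. It gives the time, the measured TCP pose, the force and the opening at its end, in the units of the state.
- ctrl.state(): the state, without advancing time (a new reading comes with each control period).
- ctrl.grab_frame(name): name is "scene" or "side" or "wrist"; returns a dict with "frame" (480x640x3 uint8, red, green, blue), "mtx" (3x3 intrinsics, pixels), "k1" (the pictures are not rectified: a ray, as slopes to the right and down, at radius r is drawn at 1 + k1 r^2 times it, then the intrinsics apply), "pose" (4x4, takes a point from camera to world coordinates); the wrist camera has in their place "hand_eye" (4x4, takes a point from camera to tool coordinates, whose origin is the TCP and whose axes are the flange's). Camera axes: x right, y down, z forward; pixel columns grow to the right and rows downward; lengths in mm; the calibration is good to about 2 mm. A picture is of the moment at which its call begins: read the wrist's pose just before it. There is no depth.
- ctrl.finish_job(): hands the job in, once; it reports no verdict.
The state is a dict: "time_s": time; "qpos": joint angles; "qvel": joint speeds; "joint_torque": joint torques, N m; "position": TCP position; "tcp_rot": TCP orientation; "contact_force": force on the tool from outside, world axes, zero at the start; "torque": the same for the moment, N m; "width": finger opening in mm.
Only numpy, scipy, OpenCV 4.12 (cv2) and the standard library are available. Lean on these libraries where they do the work, as an engineer would, in place of code of your own. Each camera call takes 0.05 s, during which the arm holds its last target. There are 200 camera calls.

## Working session

There is one attempt and no reset: what is moved stays moved. The work goes in short steps, Python scripts to look and compute and a tool call to move; the robot and the scene stay as the last step left them, time stands still between calls to the robot, and variables do not carry over. Pictures are saved under pics/ and viewed, about 8 in all and at most 12, crops included, and the job is handed in when it is done.

Besides the shell and the picture viewer there is one more tool, called after "Call:" as name(argument=value, ...), one argument or row to a line, values as JSON. play_rows: Moves the arm, as the interface text tells. Its arguments: {"type":"object","properties":{"steps":{"type":"array","items":{"type":"array","items":{"type":"array","items":{"type":"number"}}}},"claw":{"type":"number"},"squeeze":{"type":"number"}},"required":["steps"]}

```bash
mkdir -p pics; cat > h.py <<'E'
from workcell import ctrl
import numpy as np, cv2, pickle
def grab(n):
    f=ctrl.grab_frame(n); return f
def ray(f,u,v,T=None):
    K=np.array(f['mtx']); k=f['k1']
    d=np.array([(u-K[0,2])/K[0,0],(v-K[1,2])/K[1,1]]); s=d.copy()
    for _ in range(20): s=d/(1+k*(s@s))
    P=np.array(f['pose']) if T is None else T
    return P[:3,3],P[:3,:3]@np.array([s[0],s[1],1.])
def plane(f,u,v,z):
    o,d=ray(f,u,v); return o+d*(z-o[2])/d[2]
def tri(f,p,g,q):
    o,d=ray(f,*p); a,b=ray(g,*q)
    t=np.linalg.lstsq(np.c_[d,-b],a-o,rcond=None)[0]
    x,y=o+d*t[0],a+b*t[1]; return (x+y)/2,np.linalg.norm(x-y)
E
python3 - <<'E'
from h import *
s=ctrl.state(); print(s)
fs={n:grab(n) for n in('scene','side')}
pickle.dump(fs,open('f0.pkl','wb'))
for n in fs:
    cv2.imwrite(f'pics/{n}0.png',fs[n]['frame'][:,:,::-1]); print(n,fs[n]['pose'],fs[n]['mtx'],fs[n]['k1'])
E
```

```text
{'time_s': 0.0, 'qpos': array([-0.04300095,  0.46837609, -0.01158646,  1.60364985,  0.00602767,
        1.07138053, -0.05632568]), 'qvel': array([-8.49814390e-04,  5.48495866e-04, -2.06913686e-03,  2.59913618e-05,
       -1.40496980e-03,  1.06694989e-03,  7.64620022e-04]), 'joint_torque': array([-1.81076980e-04, -5.32374322e+01,  2.12178100e-02, -2.51299274e+01,
        1.13576866e-02,  7.69772858e-03, -1.10212341e-06]), 'position': array([ 6.49474396e+02, -8.25036558e-02,  2.52328137e+02]), 'tcp_rot': array([ 7.07138282e-01,  7.07074718e-01, -6.82062091e-04, -5.71869654e-04]), 'contact_force': array([-0.53344746,  0.46759703, -0.40941786]), 'torque': array([-0.01797149, -0.02355245,  0.00076452]), 'width': 85.54269195535669}
scene [[-1.63732441e-01  5.47955855e-01 -8.20326806e-01  1.24941357e+03]
 [ 9.86233545e-01  7.14220953e-02 -1.49138453e-01  1.07996999e+02]
 [-2.31318292e-02 -8.33452617e-01 -5.52106560e-01  6.24579884e+02]
 [ 0.00000000e+00  0.00000000e+00  0.00000000e+00  1.00000000e+00]] [[461.46576327   0.         318.45850521]
 [  0.         461.46576327 237.89541178]
 [  0.           0.           1.        ]] -0.09145295219523707
side [[ 9.35439151e-01 -2.11592702e-01  2.83164481e-01  2.31533715e+02]
 [-3.53486390e-01 -5.57709719e-01  7.51004155e-01 -8.18147390e+02]
 [-9.83414975e-04 -8.02613480e-01 -5.96498647e-01  7.92981443e+02]
 [ 0.00000000e+00  0.00000000e+00  0.00000000e+00  1.00000000e+00]] [[573.35139147   0.         323.32745081]
 [  0.         573.35139147 240.08209072]
 [  0.           0.           1.        ]] -0.1417002762874522
```

View pics/scene0.png

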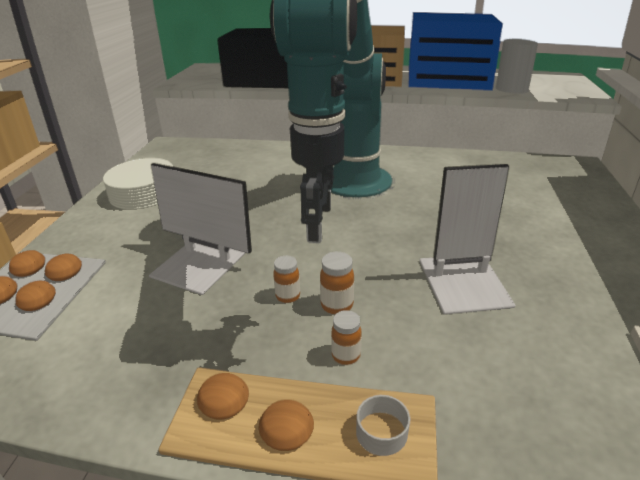

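View pics/side0.png

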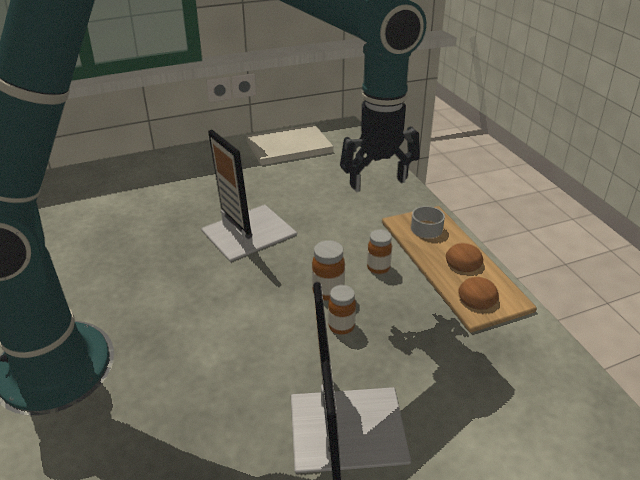

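Candidates. Tablets: wide at scene (203,208)/side (325,380), narrow at scene (470,215)/side (230,185). Jars: (287,280), (337,283, the largest) and (347,338) in scene. The wider-than-tall slab is the one at (203,208). I'll check it in a crop and work out the stand's pose.

```bash
python3 - <<'E'
from h import *
fs=pickle.load(open('f0.pkl','rb')); a,b=fs['scene'],fs['side']
for p in [(291,394),(395,389),(409,462),(296,472)]: print('side plate',plane(b,*p,8).round(0))
for p in [(152,264),(197,287),(243,256)]: print('scene plate',plane(a,*p,8).round(0))
print('B top',tri(a,(248,186),b,(318,285)))
print('jar top',tri(a,(337,262),b,(328,250)), 'narrow top',tri(a,(506,166),b,(211,132)))
c1=cv2.resize(a['frame'][150:300,130:270],None,fx=2.85,fy=4)
c2=cv2.resize(b['frame'][270:480,270:430],None,fx=2.5,fy=2.857)
cv2.imwrite('pics/crop.png',np.hstack([c1[:,:399],c2])[:,:800,::-1])
E
```

```text
side plate [ 398. -221.    8.]
side plate [ 568. -274.    8.]
side plate [ 525. -411.    8.]
side plate [ 358. -365.    8.]
scene plate [ 489. -419.    8.]
scene plate [ 552. -283.    8.]
scene plate [ 430. -219.    8.]
B top (array([ 460.90464593, -178.66902217,  203.58936964]), np.float64(7.0723891209186265))
jar top (array([555.02337469,  15.41574339, 104.8786162 ]), np.float64(1.6026180568340123)) narrow top (array([401.06479719, 322.84082945, 249.25868141]), np.float64(3.4204841172964873))
```

View pics/crop.png

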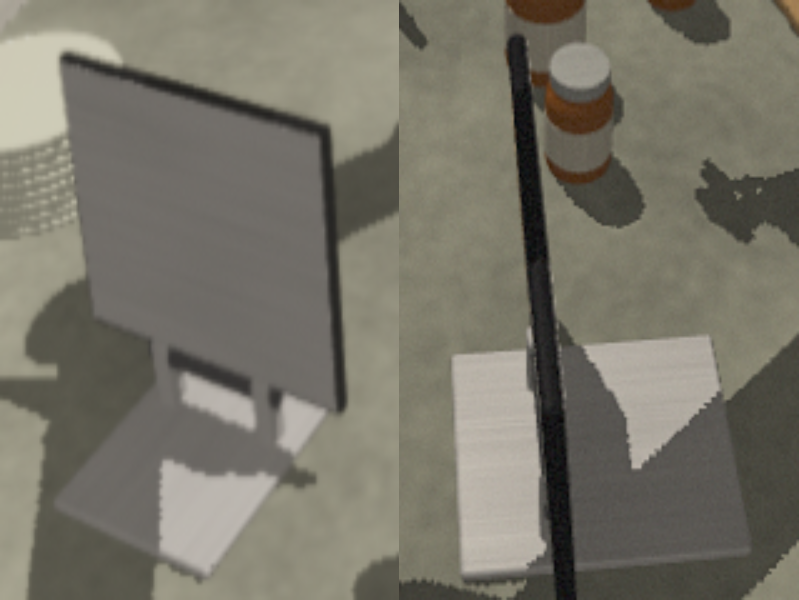

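The crop shows the wide slab (top corners in scene at about (154,164) and (245,182)) on its own plate, so the choice holds. The stand origin is about (433,-309) with yaw about -16.5°. I'll rise, close the gripper and move in front of the screen.

Call:
play_rows(
  steps=[
    [[0,0,-3,0],[0,0,-3,0],[-2.4,-2.3,0,0],[-2.4,-2.3,0,0],[-2.4,-2.3,0,0],[-2.4,-2.3,0,0],[-2.4,-2.3,0,0],[-2.4,-2.3,0,0]],
  ],
  claw=1,
)

```text
time_s: 0.77
position: [510.4, -144.9, 312.9]
tcp_rot: [0.707, 0.707, -0.0, -0.0]
contact_force: [0.0, -0.7, 0.1]
width: 0.0
```

Call:
play_rows(
  steps=[
    [[-2.4,-2.3,0,0],[-2.4,-2.3,0,0],[-2.4,-2.3,0,0],[-2.4,-2.3,0,0],[-2.4,-2.3,0,0],[-2.4,-2.3,0,0],[0,0,0,-0.11],[0,0,0,-0.11]],
  ],
)

```text
time_s: 1.43
position: [372.1, -289.6, 313.2]
tcp_rot: [0.625, 0.781, -0.0, -0.0]
contact_force: [0.1, 0.6, -0.7]
width: 0.0
```

Call:
play_rows(
  steps=[
    [[0,0,0,-0.11],[0,0,0,-0.11],[0,0,0,-0.11],[0,0,0,-0.11],[0,0,0,-0.11],[0,0,0,-0.11],[0,0,0,-0.11],[0,0,0,-0.11]],
  ],
)

```text
time_s: 2.1
position: [373.7, -287.9, 313.0]
tcp_rot: [0.231, 0.973, 0.0, -0.0]
contact_force: [0.1, -0.0, -0.0]
width: 0.1
```

Call:
play_rows(
  steps=[
    [[0,0,0,-0.1],[0,0,0,-0.08],[0,0,0,0],[0,0,0,0],[0,0,0,0],[0,0,0,0],[0,0,0,0],[0,0,0,0]],
  ],
)

```text
time_s: 2.77
position: [374.0, -288.0, 313.3]
tcp_rot: [0.145, 0.989, -0.0, 0.0]
contact_force: [-0.4, 0.2, -0.2]
width: 0.2
```

```bash
python3 - <<'E'
from h import *
from scipy.spatial.transform import Rotation as R
s=ctrl.state(); print(s['time_s'],s['position'],R.from_quat(s['tcp_rot']).as_matrix().round(3),s['contact_force'],s['width'],s['qpos'].round(2))
f=grab('side'); cv2.imwrite('pics/side1.png',f['frame'][:,:,::-1])
E
```

```text
2.7667 [ 374.00476385 -287.97849869  313.29222368] [[-0.958  0.287  0.   ]
 [ 0.287  0.958 -0.   ]
 [-0.    -0.    -1.   ]] [-0.36978619  0.15089889 -0.17451985] 0.2016398455238002 [ 0.48  0.1   0.11  1.96 -0.01  1.09  1.88]
```

View pics/side1.png

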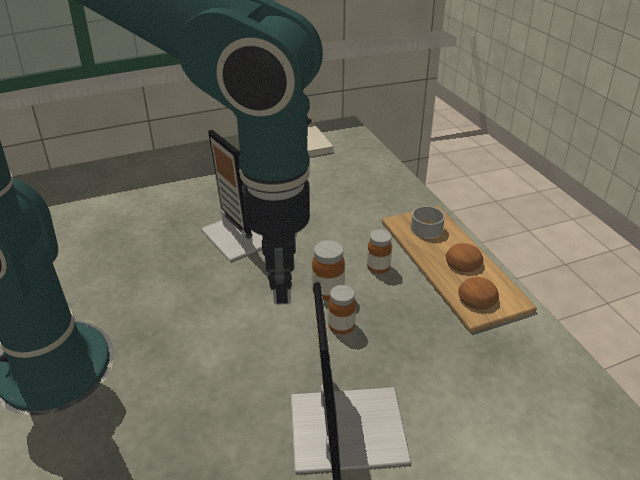

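The gripper is closed and aligned in front of the screen (x' about -63 mm). The slab edge is at (318,285)–(335,480) and hasn't been touched. Next: descend, then approach gently.

Call:
play_rows(
  steps=[
    [[0,0,2.1,0],[0,0,2.1,0],[0,0,2.1,0],[0,0,2.1,0],[0,0,2.1,0],[0,0,2.1,0],[0,0,0,0],[0,0,0,0]],
  ],
)

```text
time_s: 3.48
position: [373.6, -287.8, 186.8]
tcp_rot: [0.145, 0.989, 0.0, -0.001]
contact_force: [0.1, -0.9, 0.4]
width: -0.3
```

Call:
play_rows(
  steps=[
    [[-0.5,0,0,0],[-0.5,0,0,0],[-0.5,0,0,0],[-0.5,0,0,0],[-0.5,0,0,0],[-0.5,0,0,0],[-0.5,0,0,0],[-0.5,0,0,0]],
  ],
)

```text
time_s: 4.15
position: [411.2, -298.9, 186.8]
tcp_rot: [0.145, 0.989, 0.001, -0.002]
contact_force: [-4.8, 2.1, 1.7]
width: -0.1
```

Call:
play_rows(
  steps=[
    [[-0.5,0,0,0],[-0.5,0,0,0],[-0.5,0,0,0],[-0.5,0,0,0],[-0.5,0,0,0],[-0.5,0,0,0],[-0.5,0,0,0],[-0.5,0,0,0]],
  ],
)

```text
time_s: 4.82
position: [447.6, -309.7, 185.3]
tcp_rot: [0.145, 0.989, 0.001, -0.004]
contact_force: [-6.3, 2.1, -2.6]
width: -0.0
```

Call:
play_rows(
  steps=[
    [[-0.5,0,0.15,0],[-0.5,0,0.15,0],[-0.5,0,0.15,0],[-0.5,0,0.15,0],[-0.5,0,0.15,0],[-0.5,0,0.15,0],[-0.5,0,0.15,0],[-0.5,0,0.15,0]],
  ],
)

```text
time_s: 5.48
position: [486.7, -321.6, 173.7]
tcp_rot: [0.145, 0.989, 0.001, -0.003]
contact_force: [-5.3, 2.2, -0.1]
width: -0.2
```

Call:
play_rows(
  steps=[
    [[-0.4,0,0.1,0],[-0.4,0,0.1,0],[-0.4,0,0.1,0],[-0.4,0,0.1,0],[0,0,0,0],[0,0,0,0],[0,0,0,0],[0,0,0,0]],
  ],
)

```text
time_s: 6.15
position: [505.0, -327.2, 171.7]
tcp_rot: [0.145, 0.989, -0.0, 0.001]
contact_force: [-0.9, 0.0, -0.6]
width: -0.3
```

```bash
python3 - <<'E'
from h import *
fs={n:grab(n) for n in('scene','side')}
pickle.dump(fs,open('f1.pkl','wb'))
a=fs['scene']['frame'][130:310,110:290]; b=fs['side']['frame'][270:480,270:480]
cv2.imwrite('pics/c2.png',np.hstack([cv2.resize(a,(400,600)),cv2.resize(b,(400,600))])[:,:,::-1])
E
```

```text
(no output)
```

View pics/c2.png

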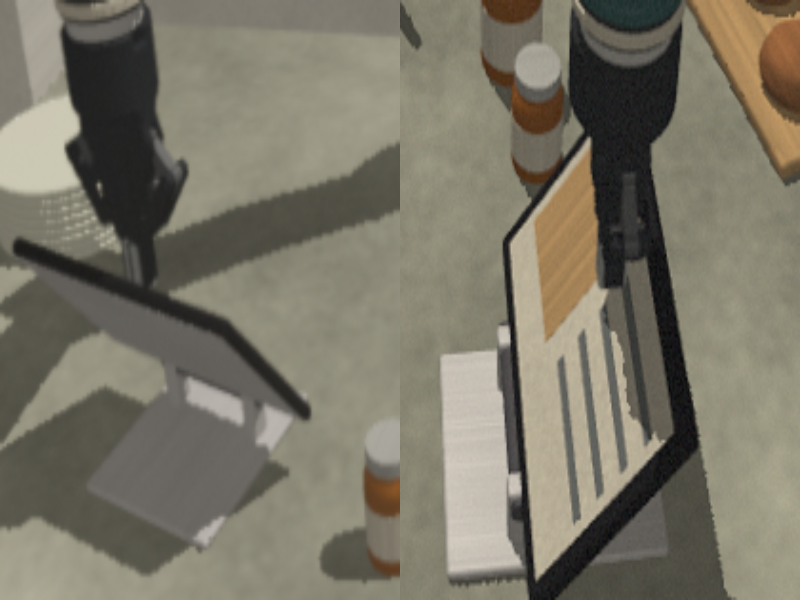

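```bash
python3 - <<'E'
from h import *
fs=pickle.load(open('f1.pkl','rb')); a,b=fs['scene'],fs['side']
X=np.array([.959,-.284,0]);Y=np.array([.284,.959,0]);O=np.array([433,-309,40])
for p,q in [((117.6,203.5),(426,424))]:
    P,e=tri(a,p,b,q); d=P-O; print(P,e,d@X,d@Y,d[2])
# rays cut with known end planes y'=+-125
def cut(f,p,y):
    o,d=ray(f,*p); t=(y-(o-O)@Y)/(d@Y); w=o+d*t-O; return (w@X).round(1),w[2].round(1)
for n,f,p,y in [('side top -y front',b,(426,424),-125),('side bot -y',b,(341,479),-125),('side bot +y front',b,(325,355),125),('scene top -y',a,(117.6,203.5),-125),('scene bot +y',a,(247,253.6),125),('scene top+y',a,(110+228*.45,130+322*.3),125)]:
    print(n,cut(f,p,y))
E
```

```text
[ 507.37865418 -452.16958474  173.07474457] 6.006313603661229 111.98929142420272 -116.17609397662666 133.07474456828504
side top -y front (np.float64(111.7), np.float64(143.1))
side bot -y (np.float64(6.1), np.float64(26.1))
side bot +y front (np.float64(2.8), np.float64(5.8))
scene top -y (np.float64(101.7), np.float64(127.2))
scene bot +y (np.float64(6.8), np.float64(9.0))
scene top+y (np.float64(99.9), np.float64(131.7))
```

Both views and the fingertip position agree on a lean of about 40°, so I need about 5° more, which is roughly 16 mm of push. Then I'll back off and up.

Call:
play_rows(
  steps=[
    [[-0.4,0,0,0],[-0.4,0,0,0],[-0.4,0,0,0],[-0.4,0,0,0],[0,0,0,0],[0,0,0,0],[0,0,0,0],[0,0,0,0]],
  ],
)

```text
time_s: 6.92
position: [520.5, -331.7, 171.7]
tcp_rot: [0.145, 0.989, -0.0, 0.001]
contact_force: [0.0, -0.4, 0.1]
width: 0.1
```

Call:
play_rows(
  steps=[
    [[0.5,0,-0.5,0],[1,0,-1,0],[1.5,0,-1.5,0],[1.5,0,-2,0],[1.5,0,-2.5,0],[1,0,-2.5,0],[0,0,0,0],[0,0,0,0]],
  ],
)

```text
time_s: 7.58
position: [452.9, -312.0, 273.6]
tcp_rot: [0.145, 0.989, -0.001, 0.002]
contact_force: [-0.9, 0.1, 0.2]
width: 0.2
```

```bash
python3 - <<'E'
from h import *
fs={n:grab(n) for n in('scene','side')}
pickle.dump(fs,open('f2.pkl','wb'))
a=fs['scene']['frame'][130:310,110:290]; b=fs['side']['frame'][270:480,270:480]
cv2.imwrite('pics/c3.png',np.hstack([cv2.resize(a,(400,600)),cv2.resize(b,(400,600))])[:,:,::-1])
# bystander change vs start
f0=pickle.load(open('f0.pkl','rb'))
for n,(u0,u1,v0,v1) in {'narrow+':(425,515,160,310),'jar':(318,358,252,315)}.items():
    d=cv2.absdiff(f0['scene']['frame'],fs['scene']['frame'])[v0:v1,u0:u1]; print(n,d.mean())
    t=cv2.matchTemplate(fs['scene']['frame'],f0['scene']['frame'][v0:v1,u0:u1],cv2.TM_CCOEFF_NORMED); print(cv2.minMaxLoc(t)[1::2],(u0,v0))
E
```

```text
narrow+ 3.9891358024691357
(0.9997553825378418, (425, 160)) (425, 160)
jar 3.613227513227513
(0.999763548374176, (318, 252)) (318, 252)
```

View pics/c3.png

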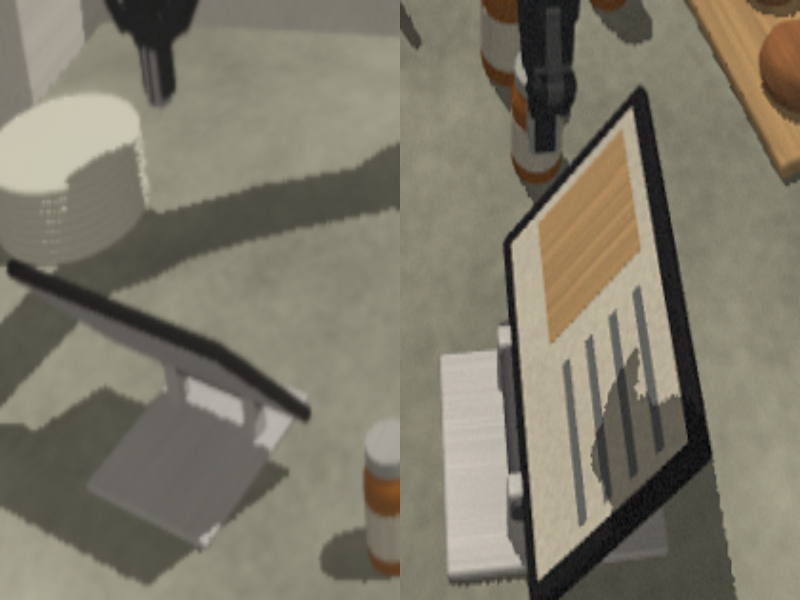

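```bash
python3 - <<'E'
from h import *
fs=pickle.load(open('f2.pkl','rb')); a,b=fs['scene'],fs['side']
X=np.array([.959,-.284,0]);Y=np.array([.284,.959,0]);O=np.array([433,-309,40])
S=lambda x,y:(110+x*.45,130+y*.3)
B=lambda x,y:(270+(x-400)*.525,270+y*.35)
th=np.linspace(.3,1.3,1001)
def lean(f,p,y,s): # angle at which slab-top corner lies closest to the ray; s: -6 back, +6 front
    o,d=ray(f,*p); d/=np.linalg.norm(d)
    C=O+y*Y+np.outer(175*np.sin(th)-s*np.cos(th),X)+np.outer(175*np.cos(th)+s*np.sin(th),[0,0,1])
    e=np.linalg.norm(np.cross(C-o,d),axis=1); i=e.argmin(); return np.degrees(th[i]).round(1),e[i].round(1)
print('side +y front',lean(b,B(640,88),125,6),'side -y front',lean(b,B(708,445),-125,6))
print('scene -y front',lean(a,S(10,262),-125,6),'scene +y front',lean(a,S(222,343),125,6),'scene +y back',lean(a,S(215,355),125,-6))
P,e=tri(a,S(222,343),b,B(640,88)); Q,g=tri(a,S(10,262),b,B(708,445))
for p in(P,Q): d=p-O; print(d@X,d@Y,d[2])
print(e,g, np.degrees(np.arctan2((((P+Q)/2-O)@X),((P+Q)/2-O)[2]))+2, ctrl.state()['position'])
E
```

```text
side +y front (np.float64(44.8), np.float64(3.2)) side -y front (np.float64(44.3), np.float64(6.0))
scene -y front (np.float64(45.2), np.float64(7.3)) scene +y front (np.float64(44.0), np.float64(5.4)) scene +y back (np.float64(42.8), np.float64(2.2))
115.6422147888855 126.70034183168889 125.56385848874643
121.52782356383102 -115.90707045187445 126.57332196716018
5.22787567203007 3.4958744884331243 45.247958065031916 [ 452.47033818 -311.28031003  271.06845522]
```

The lean is about 44–45° in both views, the bystanders haven't moved, and the gripper is clear.

```bash
python3 -c "
from workcell import ctrl
print(ctrl.state()['contact_force']); print(ctrl.finish_job())"
```

```text
[ 0.88240579 -1.02385785  0.0747729 ]
the job is handed in; nothing more can be done
None
```

I tipped the wide tablet back to about 45° by pushing its front face with the closed fingertips. I then backed the gripper off and up, clear of everything, and handed the job in at about 7.7 s of the 32 s allowed.

- **Lean:** corner measurements from the scene and side cameras gave 43–45°, with ray misfits of 2–7 mm. Triangulating the top edge gave 45.2°. All of these are well inside the 35–55° band.
- **Narrow tablet and jar:** template matching in the scene view put both at exactly the same pixels as at the start. I did not re-measure them in the side view.
- **Contact:** the last wrist force reading was noise only, about 1 N. The largest reading at the end of a move during the push was about 7 N.

No checks failed. I measured the lean once after release and did not check separately that the screen was at rest.

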